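# Sort the bottles and vials into the colour trays

## Robot

A 6-joint arm with a two-finger parallel gripper is mounted at the origin on a cart in front of the work surface, level with it; the furniture and walls round the work are solid. World frame = base frame: x ahead of the robot, y to its left, z up, the work surface at z = 0. Lengths are in m, angles in rad, forces in N, time in s.
With the tool pointing down it reaches from about 0.3 to 0.775 m from the base axis. Payload 14.6 kg.
Tool frame: the origin (TCP) lies at the very end of the fingers, on their centre line; the grasp point (between the pads) lies 19 mm behind it; z points along the fingers, y is the line along which they close (so a half turn about z gives the same grasp; the last joint's range is limited). The gripper opens to 94 mm and grips with 3 to 60 N. Pads are 16 mm wide; open, the fingers measure 119 mm over their backs; the gripper's body (75 mm by 177 mm) begins 78 mm behind the grasp point.
Start: joints at [-1.289, 0.3, 1.521, -0, 1.321, -0.067], TCP at [0.188, -0.517, 0.205] pointing down, gripper open.
Joint ranges: [-3.03, 3.03], [-0.79, 2.21], [0.23, 2.52], [-1.04, 4.18], [0, 3.07], [-2.55, 2.55]. Speed limits (rad/s): [2.22, 2.22, 2.57, 3.14, 3.14, 3.14].

## Interface

Orientations are given as [roll, pitch, yaw] about the fixed x, y, z axes, in that order (R = Rz(yaw) Ry(pitch) Rx(roll)).
In Python, from station import ctrl gives the robot as it stands.
- The arm moves only by the shell command python3 -m pendant 'ROWS' [OPENING] [FORCE]. ROWS is JSON, a list of rows, each a list of 2 entries, a list of its own where there are three numbers: the shift along the world's x, y, z in cm, then the turn about the world's z in rad. A call has 1 to 20 rows; each row shifts and turns the commanded pose from where the row before left it; what a row does not reach is not made up. A row lasts 1/12 s, in which the tool goes at most 41.7 mm and 7.16 degrees, less where a joint would pass 70% of its speed; a pose out of reach is approached as far as the arm can. A call is refused whole if a number of a shift passes 4.17 or a number of a turn 0.125, either way. A call with a gripper value outside its range is refused whole. OPENING is the opening, from 0 (shut) to 1 (fully open), set as the call begins (- or left out, the last holds). The fingers move at their own pace and stop on an object; FORCE is the grip in N (left out, the last holds). Time passes only in rows, so rows that do not move let the fingers close. It gives the time, the measured TCP pose, the force, the opening and the grip force at its end, in the units of the state.
- ctrl.get_obs(): the state, without advancing time (a new reading comes with each control period).
- ctrl.camera(name): name is "scene" or "side" or "wrist"; returns a dict with "color" (400x640x3 uint8, red, green, blue), "intrinsics" (3x3 intrinsics, pixels), "k1" (the pictures are not rectified: a ray, as slopes to the right and down, at radius r is drawn at 1 + k1 r^2 times it, then the intrinsics apply), "camera_from_world" (4x4, takes a point from world to camera coordinates). Camera axes: x right, y down, z forward; pixel columns grow to the right and rows downward; lengths in m; the calibration is good to about 2 mm. A picture is of the moment at which its call begins. There is no depth.
- ctrl.hand_in(): hands the job in; it is judged then, once.
The state is a dict: "time_s": time; "qpos": joint angles; "joint_vel": joint speeds; "tau": joint torques, N m; "ee_pos": TCP position; "eef_rot": TCP orientation; "force": force on the tool from outside, world axes, zero at the start; "moment": the same for the moment, N m; "grip_width": finger opening in m; "grip_force": force on a finger pad.
Only numpy, scipy, OpenCV 4.12 (cv2) and the standard library are available. Lean on these libraries where they do the work, as an engineer would, in place of code of your own. Each camera call takes 0.05 s, during which the arm holds its last target. There are 200 camera calls.

## Task

Tidy up after the test run: stand each dropper bottle and each control vial upright in the tray of the same colour as its cap or lid. Leave the roll of tape and the white specimen cup where they are.

Things in the scene. Friction and masses are not known exactly. Their poses are not given: they have to be found in the camera images.
- red_tray: fixed shallow red plastic tray, 92 x 92 mm outside, 86 x 86 inside (room for two things at opposite corners), 10 mm high; floor 4 mm thick, rim 6 mm above it. Origin: centre of its underside; z up. Yaw within 0.08 rad. The trays swap three places: two side by side at the front right, one farther back in the bay between the analysers, to be reached from the front along y = -0.09
- blue_tray: fixed shallow blue plastic tray, 92 x 92 mm outside, 86 x 86 inside (room for two things at opposite corners), 10 mm high; floor 4 mm thick, rim 6 mm above it. Origin: centre of its underside; z up. Yaw within 0.08 rad. The trays swap three places: two side by side at the front right, one farther back in the bay between the analysers, to be reached from the front along y = -0.09
- yellow_tray: fixed shallow yellow plastic tray, 92 x 92 mm outside, 86 x 86 inside (room for two things at opposite corners), 10 mm high; floor 4 mm thick, rim 6 mm above it. Origin: centre of its underside; z up. Yaw within 0.08 rad. The trays swap three places: two side by side at the front right, one farther back in the bay between the analysers, to be reached from the front along y = -0.09
- red_bottle: small white dropper bottle with a red cap, standing upright and loose, about 20 g: body 27 mm in diameter up to 38 mm, cap 18 mm in diameter from 44 to 62 mm (its top); grasp across the cap. Origin: centre of its underside, z up; round, so its yaw is of no matter
- blue_bottle: small white dropper bottle with a blue cap, standing upright and loose, about 20 g: body 27 mm in diameter up to 38 mm, cap 18 mm in diameter from 44 to 62 mm (its top); grasp across the cap. Origin: centre of its underside, z up; round, so its yaw is of no matter
- yellow_bottle: small white dropper bottle with a yellow cap, standing upright and loose, about 20 g: body 27 mm in diameter up to 38 mm, cap 18 mm in diameter from 44 to 62 mm (its top); grasp across the cap. Origin: centre of its underside, z up; round, so its yaw is of no matter
- red_vial: small white control vial with a wide red screw lid, standing upright and loose, about 15 g: body 21 mm in diameter, lid 25 mm in diameter from 22 to 34 mm (its top); grasp across the lid. Origin: centre of its underside, z up; round, so its yaw is of no matter
- blue_vial: small white control vial with a wide blue screw lid, standing upright and loose, about 15 g: body 21 mm in diameter, lid 25 mm in diameter from 22 to 34 mm (its top); grasp across the lid. Origin: centre of its underside, z up; round, so its yaw is of no matter
- tape_roll: bystander: beige roll of paper tape lying flat, 67 mm in diameter, 18 mm high, loose at the left end of the bottles and vials; origin at the centre of its underside. To be left where it is. Right of the bay stands the low white strip analyser: left side at about y = -0.16, front at about x = 0.52, 0.09 m high in front, up to 0.19 m farther back
- white_cup: bystander: white specimen cup with white screw lid, 55 mm in diameter, 47 mm high, standing loose to the left of the bottles and vials; origin at the centre of its underside. To be left where it is. Behind it stands the tall blood analyser: 0.46 m high, right side at y = 0.01, front overhanging to x = 0.52 above z = 0.15

How it is judged:
By the outcome, as a careful person would: the job done as asked, in the order asked, and still so for the second after the job is handed in, with the robot touching nothing.
It also fails if it takes over 128 s, if anything falls off the work surface, if the arm or the gripper's body presses on something with over 40 N, if the wrist force passes 120 N, or if a joint passes its speed limit or range.

## Working session

There is one attempt and no reset: what is moved stays moved. The work goes in short steps, Python scripts to look and compute and a shell command to move; the robot and the scene stay as the last step left them, time stands still between calls to the robot, and variables do not carry over. Pictures are saved under pics/ and viewed, at most 14 in all, crops included, and the job is handed in when it is done.

```bash
ls; mkdir -p pics; cat > h.py <<'E'
import numpy as np, cv2
from station import ctrl
def snap(n,f):
    c=ctrl.camera(n); cv2.imwrite(f'pics/{f}.png',c['color'][:,:,::-1]); np.savez(f'pics/{f}.npz',**{k:np.array(c[k]) for k in c}); return c
def world(c,u,v,z):
    K=np.array(c['intrinsics']);k=float(c['k1']);T=np.array(c['camera_from_world'])
    d=np.array([(u-K[0,2])/K[0,0],(v-K[1,2])/K[1,1]]);s=d.copy()
    for _ in range(30): s=d/(1+k*(s@s))
    r=T[:3,:3].T@np.array([s[0],s[1],1]);o=-T[:3,:3].T@T[:3,3]
    return o+r*(z-o[2])/r[2]
E
python3 - <<'E'
from h import *
for n in ('scene','side','wrist'): 
    c=snap(n,n+'0'); T=c['camera_from_world']; print(n,c['intrinsics'][0],c['k1'],-T[:3,:3].T@T[:3,3])
o=ctrl.get_obs();print(o)
E
```

```text
pics
scene [447.86655009   0.         322.98225217] -0.10941392860153006 [ 0.19784561 -0.78098005  0.63733797]
side [372.63389971   0.         319.74047756] 0.013211268965303452 [ 0.22408859 -0.7240772   0.5679689 ]
wrist [358.18460567   0.         316.72510135] -0.02691495601225441 [ 0.26666646 -0.48696113  0.38398063]
{'time_s': 0.15, 'qpos': array([-1.28862675e+00,  3.00352600e-01,  1.52140830e+00,  4.37382576e-06,
        1.32071203e+00, -6.66178591e-02]), 'joint_vel': array([ 0.00104692, -0.00192647, -0.00144889, -0.00151799, -0.00022941,
       -0.001091  ]), 'tau': array([ 9.96378003e-04, -5.31956148e+01, -3.52822602e+01,  7.08400737e-02,
        2.35500588e-02, -5.53725317e-05]), 'ee_pos': array([ 0.18790275, -0.51670267,  0.20502443]), 'eef_rot': array([-3.14071460e+00, -6.28266323e-05,  3.48786320e-01]), 'force': array([-0.60080757, -0.23861695,  0.25022859]), 'moment': array([ 0.05215889, -0.01528466, -0.0298901 ]), 'grip_force': 0.0, 'grip_width': 0.0941672545994547}
```

View pics/scene0.png

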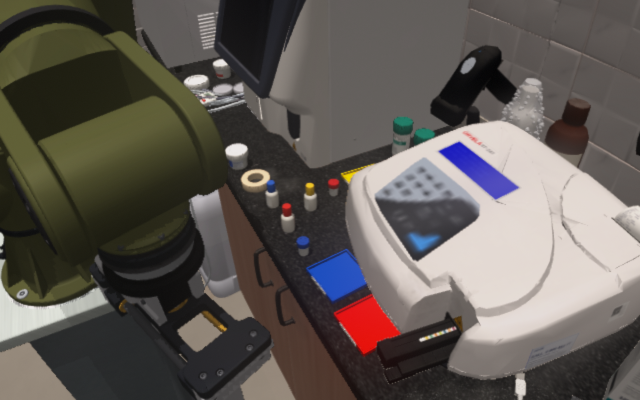

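View pics/side0.png

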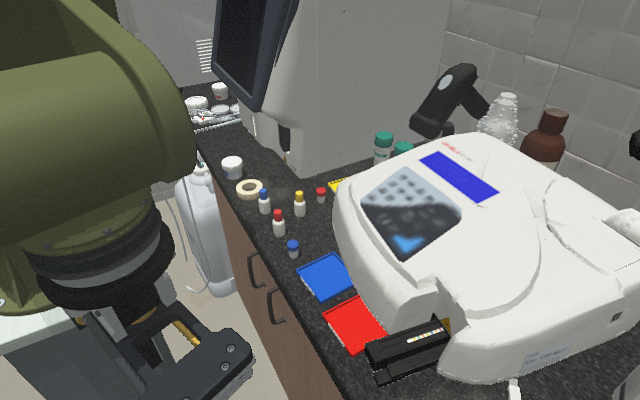

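The scene shows blue tray centred near (338,275), red tray near (368,322), yellow mostly hidden in the bay near (357,175); caps: blue bottle (271,184), red bottle (287,208), yellow bottle (310,187), red vial (334,182), blue vial (303,240). The side view agrees.

```bash
python3 - <<'E'
import cv2
a=cv2.imread('pics/scene0.png')[140:260,230:390]; cv2.imwrite('pics/c1.png',cv2.resize(a,None,fx=5,fy=5,interpolation=cv2.INTER_CUBIC))
a=cv2.imread('pics/scene0.png')[230:370,290:430]; cv2.imwrite('pics/c2.png',cv2.resize(a,None,fx=4,fy=4,interpolation=cv2.INTER_CUBIC))
E
```

```text
(no output)
```

View pics/c1.png

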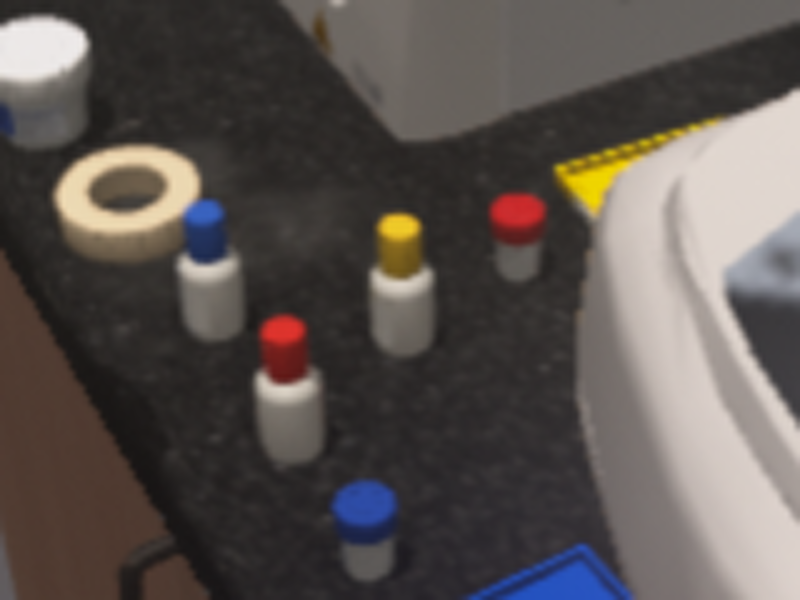

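View pics/c2.png

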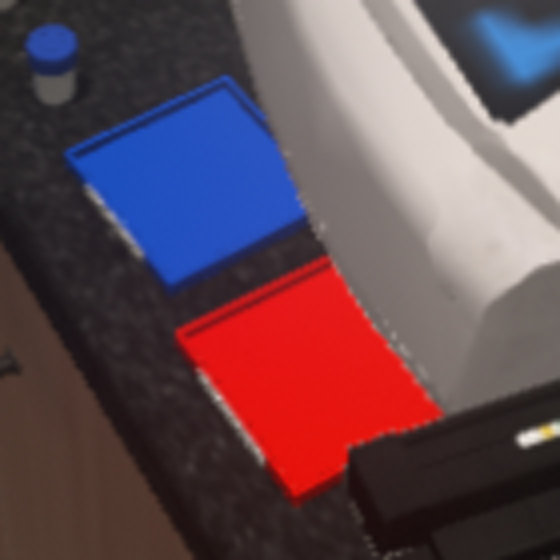

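c1: cap-top centres blue bottle (206,210), red bottle (284,327), yellow bottle (400,224), red vial (518,208), blue vial (366,500); yellow tray corner (556,170). c2: blue tray rim corners (67,154), (228,77), (172,290); red (176,330), (296,502).

```bash
python3 - <<'E'
from h import *
c=np.load('pics/scene0.npz')
P=dict(bb=(206,210,.062),rb=(284,327,.062),yb=(400,224,.062),rv=(518,208,.034),bv=(366,500,.034),ycor=(556,170,.01),yedge=(720,120,.01),tape=(127,190,.018),tapeleft=(55,195,.018),cup=(40,42,.047))
for k,(u,v,z) in P.items(): print(k,world(c,(u+.5)/5-.5+230,(v+.5)/5-.5+140,z).round(4))
for k,(u,v) in dict(b1=(67,154),b2=(228,77),b3=(172,290),r1=(176,330),r3=(296,502)).items(): print(k,world(c,(u+.5)/4-.5+290,(v+.5)/4-.5+230,.01).round(4))
E
```

```text
bb [ 0.4435 -0.053   0.062 ]
rb [ 0.4409 -0.1398  0.062 ]
yb [ 0.5113 -0.1024  0.062 ]
rv [ 0.5775 -0.0847  0.034 ]
bv [ 0.438  -0.2176  0.034 ]
ycor [ 0.6226 -0.0398  0.01  ]
yedge [ 0.7124 -0.0432  0.01  ]
tape [0.4359 0.0352 0.018 ]
tapeleft [0.4051 0.0482 0.018 ]
cup [0.4311 0.1317 0.047 ]
b1 [ 0.4205 -0.2662  0.01  ]
b2 [ 0.5109 -0.2594  0.01  ]
b3 [ 0.4256 -0.3583  0.01  ]
r1 [ 0.417  -0.3775  0.01  ]
r3 [ 0.4185 -0.4719  0.01  ]
```

```bash
python3 -m pendant '[[[1.5,2,2],-0.1],[[2,3.5,0.3],-0.1],[[2,3.5,0.3],-0.1],[[2,3.5,0.3],-0.05],[[2,3.5,0.3],0],[[2,3.5,0.3],0],[[2,3.5,0.3],0],[[2,3.5,0.3],0],[[2,3.5,0.3],0],[[1.5,3.5,0.3],0],[[0,1.5,0],0],[[0,0,0],0],[[0,0,0],0]]' 0.6 15; python3 -c "
from h import *
snap('wrist','w1')"
```

```text
time_s: 1.23
ee_pos: [0.378, -0.1666, 0.2524]
eef_rot: [3.141, -0.0, 0.001]
force: [-0.4, -0.2, 0.1]
grip_width: 0.0566
grip_force: 0.0
```

View pics/w1.png

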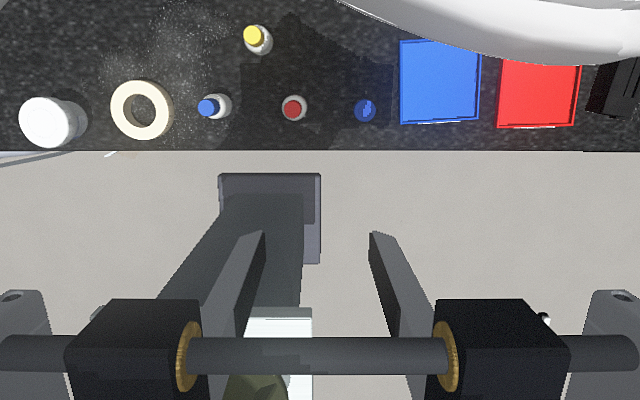

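Wrist view: yellow cap top (253,33), blue cap (207,107), red cap (292,108), blue vial lid (364,110); blue tray rim corners (400,42),(480,40),(479,121),(402,124); red tray front corners (499,128),(575,126). The gripper's body is long along the closing axis.

```bash
python3 - <<'E'
from h import *
c=np.load('pics/w1.npz')
P=dict(bb=(207,107,.062),rb=(292,108,.062),yb=(253,33,.062),bv=(364,110,.034),b1=(400,42,.01),b2=(480,40,.01),b3=(479,121,.01),b4=(402,124,.01),r3=(575,126,.01),r4=(499,128,.01),tape=(142,110,.018))
for k,(u,v,z) in P.items(): print(k,world(c,u,v,z).round(4))
E
```

```text
bb [ 0.442  -0.0547  0.062 ]
rb [ 0.441  -0.1405  0.062 ]
yb [ 0.5111 -0.1043  0.062 ]
bv [ 0.4375 -0.2167  0.034 ]
b1 [ 0.5093 -0.2565  0.01  ]
b2 [ 0.5122 -0.3447  0.01  ]
b3 [ 0.4243 -0.3546  0.01  ]
b4 [ 0.4203 -0.2647  0.01  ]
r3 [ 0.4195 -0.4703  0.01  ]
r4 [ 0.4164 -0.3794  0.01  ]
tape [0.4365 0.0329 0.018 ]
```

```bash
python3 -m pendant '[[[3,-2.5,-1],0],[[3,-2.5,-1],0],[[0,0,-4],0],[[0,0,-4],0],[[0,0,-4],0],[[0,0,-4],0],[[0,0,-2.5],0],[[0,0,-2],0],[[0,0,-1.7],0],[[0,0,0],0],[[0,0,0],0]]' 0.5 15; python3 -m pendant '[[[0,0,0],0],[[0,0,0],0],[[0,0,0],0],[[0,0,0],0],[[0,0,0],0]]' 0 15
```

```text
time_s: 2.2
ee_pos: [0.4373, -0.2178, 0.0101]
eef_rot: [-3.141, 0.002, -0.003]
force: [0.3, -0.5, 1.3]
grip_width: 0.0469
grip_force: 0.0
time_s: 2.62
ee_pos: [0.4384, -0.2172, 0.0112]
eef_rot: [3.141, -0.001, -0.001]
force: [-0.2, -1.2, 4.2]
grip_width: 0.0243
grip_force: 15.0
```

```bash
python3 -m pendant '[[[0,0,2],0],[[0,0,2.5],0],[[0.4,-2.5,0],0],[[0.5,-2.5,0],0],[[0,-2,0],0],[[0,0,0],0],[[0,0,-2],0],[[0,0,-1.3],0],[[0,0,-0.7],0],[[0,0,0],0],[[0,0,0],0],[[0,0,0],0]]'; python3 -m pendant '[[[0,0,0],0],[[0,0,0],0],[[0,0,0],0]]' 0.4
```

```text
time_s: 3.62
ee_pos: [0.4472, -0.2867, 0.016]
eef_rot: [3.141, -0.0, -0.001]
force: [-0.3, -0.6, 0.5]
grip_width: 0.024
grip_force: 15.0
time_s: 3.87
ee_pos: [0.4471, -0.2869, 0.0158]
eef_rot: [3.141, -0.0, -0.001]
force: [-0.2, 0.4, 0.9]
grip_width: 0.0369
grip_force: 0.0
```

```bash
python3 -m pendant '[[[0,0,2],0],[[0,0,3.5],0],[[0,0,3.5],0],[[0,3.8,0],0],[[0,3.8,0],0],[[0,3.8,0],0],[[0,3.8,0],0],[[-0.2,3.8,0],0],[[-0.2,3,0],0],[[0,1.2,0],0],[[0,0,0],0],[[0,0,-2.5],0],[[0,0,-2.5],0],[[0,0,-1.2],0],[[0,0,-1],0],[[0,0,0],0],[[0,0,0],0]]' 0.4; python3 -m pendant '[[[0,0,0],0],[[0,0,0],0],[[0,0,0],0],[[0,0,0],0],[[0,0,0],0]]' 0
```

```text
time_s: 5.28
ee_pos: [0.4431, -0.0554, 0.0336]
eef_rot: [-3.142, 0.0, -0.002]
force: [0.3, 0.5, 0.2]
grip_width: 0.0377
grip_force: 0.0
time_s: 5.7
ee_pos: [0.4434, -0.0549, 0.034]
eef_rot: [3.141, -0.001, -0.001]
force: [-0.1, 0.5, 6.5]
grip_width: 0.0239
grip_force: 15.2
```

```bash
python3 -m pendant '[[[0,0,0],0],[[0,0,0],0],[[0,0,1],0],[[0,0,0],0]]' 0.4; python3 -m pendant '[[[0,0,0],0],[[0,0,0],0],[[0,0,0],0],[[0,0,0],0],[[0,0,0],0]]' 0; python3 -c "
from h import *
snap('wrist','w2')"
```

```text
time_s: 6.03
ee_pos: [0.4435, -0.055, 0.0449]
eef_rot: [3.141, -0.001, -0.001]
force: [0.1, 1.0, 0.2]
grip_width: 0.0373
grip_force: 0.0
time_s: 6.45
ee_pos: [0.4429, -0.0549, 0.0433]
eef_rot: [-3.142, 0.0, -0.001]
force: [0.5, -0.4, -0.2]
grip_width: 0.0177
grip_force: 15.0
```

View pics/w2.png

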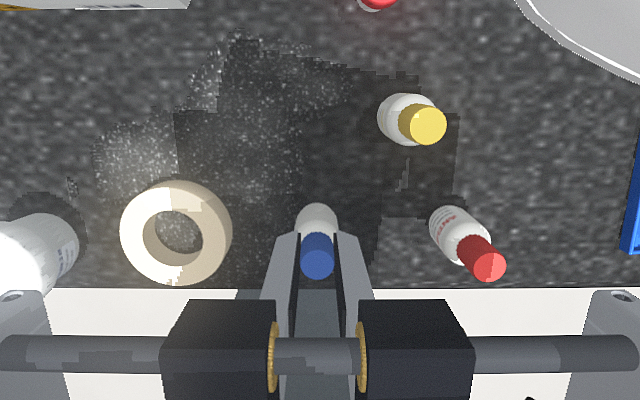

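The wrist view shows the blue cap (317,255) centred between the fingers, bottle upright; tape at (176,232) untouched.

```bash
python3 -m pendant '[[[0,0,2],0],[[0,0,3],0],[[0,0,3],0],[[0,-2,0],0],[[0.5,-3.5,0],0],[[0.7,-3.7,0],0],[[0.7,-3.7,0],0],[[0.7,-3.7,0],0],[[0.7,-3.7,0],0],[[0.5,-3.4,0],0],[[0.4,-2.2,0],0],[[0,-1.3,0],0],[[0,0,0],0],[[0,0,0],0]]'; python3 -m pendant '[[[0,0,-2.5],0],[[0,0,-2.5],0],[[0,0,-1.5],0],[[0,0,-1],0],[[0,0,0],0],[[0,0,0],0],[[0,0,0],0]]'
```

```text
time_s: 7.67
ee_pos: [0.4847, -0.3263, 0.123]
eef_rot: [-3.141, 0.001, -0.002]
force: [0.1, 0.1, -0.6]
grip_width: 0.0177
grip_force: 15.0
time_s: 8.25
ee_pos: [0.4855, -0.3267, 0.0496]
eef_rot: [3.141, -0.001, -0.001]
force: [-0.3, 0.1, 0.3]
grip_width: 0.0177
grip_force: 15.0
```

```bash
python3 -m pendant '[[[0,0,-0.1],0],[[0,0,0],0],[[0,0,0],0],[[0,0,0],0]]' 0.35; python3 -m pendant '[[[0,0,1],0],[[0,0,3],0],[[0,0,3],0],[[0,2.5,0],0],[[-0.8,3.6,0],0],[[-1,3.6,0],0],[[-1,3.6,0],0],[[-1,3,0],0],[[-0.6,2,0],0],[[0,0.4,0],0],[[0,0,0],0],[[0,0,-3],0],[[0,0,-2.2],0],[[0,0,-1.3],0],[[0,0,0],0],[[0,0,0],0]]' ; python3 -m pendant '[[[0,0,0],0],[[0,0,0],0],[[0,0,0],0],[[0,0,0],0],[[0,0,0],0]]' 0
```

```text
time_s: 8.58
ee_pos: [0.485, -0.3269, 0.0477]
eef_rot: [3.141, -0.0, -0.001]
force: [0.1, -0.1, -0.5]
grip_width: 0.0332
grip_force: 0.0
time_s: 9.92
ee_pos: [0.4412, -0.1408, 0.0526]
eef_rot: [-3.141, 0.001, -0.002]
force: [1.3, -0.1, 0.4]
grip_width: 0.0331
grip_force: 0.0
time_s: 10.33
ee_pos: [0.4415, -0.1402, 0.0533]
eef_rot: [3.141, -0.002, -0.001]
force: [0.5, -1.9, 6.2]
grip_width: 0.0174
grip_force: 15.0
```

```bash
python3 -m pendant '[[[0,0,0],0],[[0,0,0],0],[[0,0,0],0],[[0,0,-0.9],0],[[0,0,0],0]]' 0.35; python3 -m pendant '[[[0,0,0],0],[[0,0,0],0],[[0,0,0],0],[[0,0,0],0],[[0,0,0],0]]' 0
```

```text
time_s: 10.75
ee_pos: [0.4403, -0.1396, 0.042]
eef_rot: [-3.141, 0.002, -0.001]
force: [-0.7, 0.2, -0.0]
grip_width: 0.0331
grip_force: 0.0
time_s: 11.17
ee_pos: [0.441, -0.1399, 0.0435]
eef_rot: [3.142, -0.0, -0.001]
force: [-0.9, 0.4, -0.8]
grip_width: 0.0177
grip_force: 14.9
```

```bash
python3 -m pendant '[[[0,0,2],0],[[0,0,3.5],0],[[0,0,3.5],0],[[0.3,-2,0],0],[[0.5,-3.6,0],0],[[0.5,-3.7,0],0],[[0.5,-3.7,0],0],[[0.5,-3.7,0],0],[[0.5,-3.7,0],0],[[0.5,-3.7,0],0],[[0.5,-3.5,0],0],[[0.4,-2.0,0],0],[[0,-0.5,0],0],[[0,0,0],0],[[0,0,0],0]]'; python3 -m pendant '[[[0,0,-3],0],[[0,0,-2.8],0],[[0,0,-1.6],0],[[0,0,-1],0],[[0,0,0],0],[[0,0,0],0],[[0,0,-0.1],0],[[0,0,0],0]]'
```

```text
time_s: 12.42
ee_pos: [0.4828, -0.4402, 0.1332]
eef_rot: [-3.141, 0.0, -0.001]
force: [0.3, -0.4, -1.2]
grip_width: 0.0177
grip_force: 14.9
time_s: 13.08
ee_pos: [0.4834, -0.441, 0.0497]
eef_rot: [3.14, -0.001, -0.001]
force: [-0.1, -1.2, -1.0]
grip_width: 0.0177
grip_force: 15.0
```

```bash
python3 -m pendant '[[[0,0,-0.1],0],[[0,0,0],0],[[0,0,0],0],[[0,0,0],0]]' 0.35; python3 -m pendant '[[[0,0,1],0],[[0,0,4],0],[[0,0,4],0],[[-0.8,2.5,1],0.12],[[-0.8,3.8,0],0.12],[[-0.8,3.8,0],0.12],[[-0.8,3.8,0],0.12],[[-0.8,3.8,0],0.12],[[-0.8,3.8,0],0.12],[[-0.8,3.8,0],0.12],[[-0.8,3.8,0],0.12],[[-0.8,3,0],0.12],[[0,1.6,0],0.12],[[0,0,0],0.12],[[0,0,0],0.12],[[0,0,0],0.13e0],[[0,0,0],0]]' 2>&1 | tail -8
```

```text
time_s: 13.42
ee_pos: [0.483, -0.4409, 0.0476]
eef_rot: [3.141, -0.0, -0.001]
force: [-0.1, 0.0, 0.1]
grip_width: 0.0326
grip_force: 0.0
out of range; nothing moved
```

Turn value over the limit; retype with 0.12 and a last small row.

```bash
python3 -m pendant '[[[0,0,1],0],[[0,0,4],0],[[0,0,4],0],[[-0.8,2.5,1],0.12],[[-0.8,3.8,0],0.12],[[-0.8,3.8,0],0.12],[[-0.8,3.8,0],0.12],[[-0.8,3.8,0],0.12],[[-0.8,3.8,0],0.12],[[-0.8,3.8,0],0.12],[[-0.8,3.8,0],0.12],[[-0.8,3,0],0.12],[[0,1.6,0],0.12],[[0,0,0],0.12],[[0,0,0],0.12],[[0,0,0],0.12],[[0,0,0],0],[[0,0,0],0]]'; python3 -c "
from h import *
snap('scene','s2');snap('wrist','w3')
import cv2
a=cv2.imread('pics/s2.png')[150:370,230:450];b=cv2.imread('pics/w3.png')
cv2.imwrite('pics/c3.png',cv2.resize(a,None,fx=2.7,fy=2.7,interpolation=cv2.INTER_CUBIC))"
```

```text
time_s: 14.92
ee_pos: [0.4111, -0.1039, 0.148]
eef_rot: [3.141, 0.0, 1.555]
force: [-0.1, 0.2, -1.0]
grip_width: 0.033
grip_force: 0.0
```

View pics/c3.png

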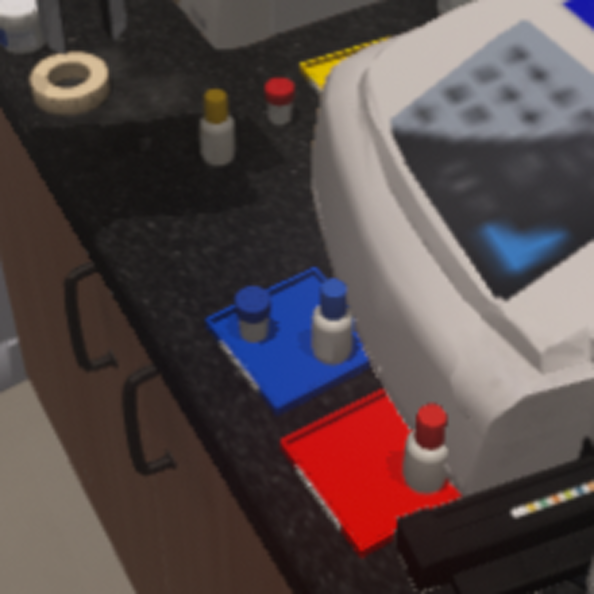

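View pics/w3.png

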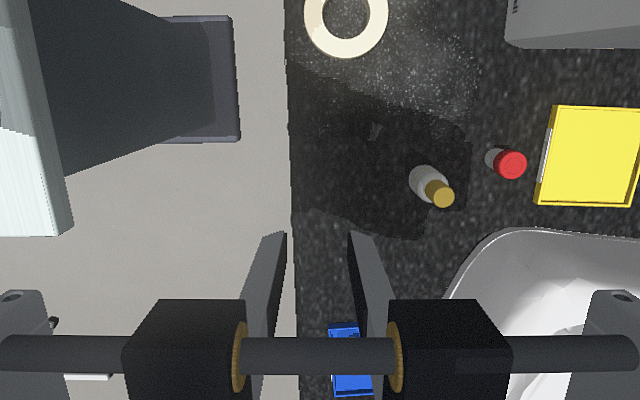

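Blue bottle and vial and the red bottle stand upright in their trays. In the wrist view: yellow cap top (443,193), red lid (512,165), yellow tray corners (554,106), (535,204), (631,207).

```bash
python3 - <<'E'
from h import *
c=np.load('pics/w3.npz')
P=dict(yb=(443,193,.062),rv=(512,165,.034),y1=(554,106,.01),y2=(535,204,.01),y3=(631,207,.01),ana=(490,235,.09))
for k,(u,v,z) in P.items(): print(k,world(c,u,v,z).round(4))
E
```

```text
yb [ 0.5093 -0.0994  0.062 ]
rv [ 0.5759 -0.0842  0.034 ]
y1 [ 0.6194 -0.0374  0.01  ]
y2 [ 0.6167 -0.1273  0.01  ]
y3 [ 0.7113 -0.1319  0.01  ]
ana [ 0.5359 -0.123   0.09  ]
```

```bash
python3 -m pendant '[[[2.5,0,0],0],[[3.5,0.2,0],0],[[2.5,0,0],0],[[1.5,0,0],0],[[0,0,0],0],[[0,0,-3.5],0],[[0,0,-3.5],0],[[0,0,-2.3],0],[[0,0,-1.1],0],[[0,0,0],0],[[0,0,0],0]]' 0.35;  python3 -m pendant '[[[0,0,0],0],[[0,0,0],0],[[0,0,0],0],[[0,0,0],0],[[0,0,0],0]]' 0
```

```text
time_s: 15.93
ee_pos: [0.5111, -0.102, 0.0443]
eef_rot: [3.141, 0.0, 1.558]
force: [-0.3, -0.3, 0.9]
grip_width: 0.033
grip_force: 0.0
time_s: 16.35
ee_pos: [0.5116, -0.1021, 0.0446]
eef_rot: [3.14, 0.001, 1.559]
force: [-0.2, 0.5, 7.6]
grip_width: 0.0177
grip_force: 14.9
```

```bash
python3 -m pendant '[[[0,0,2],0],[[0,0,3],0],[[0,0,1],0],[[1.5,0.3,0],0],[[2.5,0.3,0],0],[[2.5,0.3,0],0],[[2.5,0.3,0],0],[[2.5,0,0],0],[[2.5,0,0],0],[[1.5,0,0],0],[[0,0,0],0],[[0,0,0],0]]'; python3 -m pendant '[[[0,0,-2],0],[[0,0,-2],0],[[0,0,-1],0],[[0,0,-0.5],0],[[0,0,0],0],[[0,0,0],0],[[0,0,0],0]]'
```

```text
time_s: 17.35
ee_pos: [0.6658, -0.0898, 0.1026]
eef_rot: [-3.141, -0.0, 1.559]
force: [-0.2, -0.0, -0.2]
grip_width: 0.0178
grip_force: 14.9
time_s: 17.93
ee_pos: [0.666, -0.0899, 0.0492]
eef_rot: [3.141, 0.0, 1.559]
force: [-0.3, -0.4, 0.5]
grip_width: 0.0179
grip_force: 14.9
```

```bash
python3 -m pendant '[[[0,0,0],0],[[0,0,0],0],[[0,0,0],0],[[0,0,0],0]]' 0.35; python3 -m pendant '[[[0,0,1],0],[[0,0,3],0],[[0,0,2],0],[[-1.5,0,0],0],[[-2.5,0.5,0],0],[[-2.5,0,0],0],[[-1.5,0,0],0],[[-0.9,0,0],0],[[0,0,0],0],[[0,0,0],0]]' 0.45; python3 -c "
from h import *
snap('wrist','w4')"
```

```text
time_s: 18.27
ee_pos: [0.666, -0.0899, 0.0486]
eef_rot: [3.141, 0.0, 1.559]
force: [0.4, -0.6, -0.9]
grip_width: 0.0325
grip_force: 0.0
time_s: 19.1
ee_pos: [0.5774, -0.085, 0.1094]
eef_rot: [3.14, 0.0, 1.559]
force: [0.9, -0.4, -0.2]
grip_width: 0.0425
grip_force: 0.0
```

View pics/w4.png

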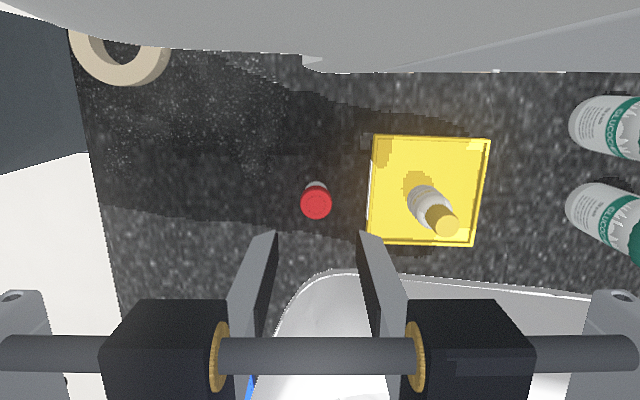

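The yellow bottle stands in its tray (cap (441,220)); the red lid (316,203) is centred between the fingers. Descend.

```bash
python3 -m pendant '[[[0,0,-3],0],[[0,0,-3],0],[[0,0,-2.3],0],[[0,0,-1.6],0],[[0,0,0],0],[[0,0,0],0]]' 0.45; python3 -m pendant '[[[0,0,0],0],[[0,0,0],0],[[0,0,0],0],[[0,0,0],0],[[0,0,0],0]]' 0;  python3 -m pendant '[[[0,0,2],0],[[0,0,4],0],[[0,0,4],0],[[-1,0,2],0],[[-3,0,0],0],[[-4,0,0],0],[[-4,0,0],0],[[-2.5,0,0],0],[[0,0,0],0]]'
```

```text
time_s: 19.65
ee_pos: [0.5772, -0.0848, 0.0092]
eef_rot: [-3.141, -0.0, 1.559]
force: [0.2, -0.9, 0.8]
grip_width: 0.0423
grip_force: 0.0
time_s: 20.07
ee_pos: [0.5776, -0.085, 0.0105]
eef_rot: [3.14, 0.0, 1.559]
force: [-0.3, 0.3, 6.9]
grip_width: 0.0243
grip_force: 15.0
time_s: 20.82
ee_pos: [0.4285, -0.0846, 0.1296]
eef_rot: [-3.141, -0.0, 1.558]
force: [0.5, -0.4, 0.2]
grip_width: 0.0244
grip_force: 15.0
```

```bash
python3 -m pendant '[[[0,-1.5,0],-0.12],[[0,-2.5,0],-0.12],[[0,-2.5,0],-0.12],[[0,-2.5,0],-0.12],[[0,-2.5,0],-0.12],[[0,-2.5,0],-0.12],[[0.3,-2.5,0],-0.12],[[0.3,-2.5,0],-0.12],[[0.3,-2.5,0],-0.12],[[0.3,-2.5,0],-0.12],[[0.3,-2.5,0],-0.12],[[0,-2.5,0],-0.12],[[0,-2.5,0],-0.12],[[0,-0.4,0],0],[[0,0,0],0],[[0,0,0],0],[[0,0,0],0]]'
```

```text
time_s: 22.23
ee_pos: [0.4472, -0.4029, 0.1295]
eef_rot: [-3.141, 0.0, 0.001]
force: [-0.3, 0.2, 0.8]
grip_width: 0.0243
grip_force: 15.0
```

```bash
python3 -m pendant '[[[0,0,-3.5],0],[[0,0,-3.5],0],[[0,0,-2.5],0],[[0,0,-1.3],0],[[0,0,-0.6],0],[[0,0,0],0],[[0,0,0],0]]'; python3 -m pendant '[[[0,0,0],0],[[0,0,0],0],[[0,0,0],0],[[0,0,0],0]]' 0.4;  python3 -m pendant '[[[0,0,1],0],[[0,0,4],0],[[0,0,4],0],[[-2,0,4],0],[[-3.5,2,0],0],[[-3.5,2,0],0],[[0,2,0],0],[[0,0,0],0],[[0,0,0],0],[[0,0,0],0]]'; python3 -c "
from h import *
snap('scene','s3');snap('wrist','w5')
import cv2
a=cv2.imread('pics/s3.png')[150:370,180:450]
cv2.imwrite('pics/c4.png',cv2.resize(a,None,fx=2.7,fy=2.7,interpolation=cv2.INTER_CUBIC))"
```

```text
time_s: 22.82
ee_pos: [0.4477, -0.4041, 0.0168]
eef_rot: [3.14, -0.001, -0.0]
force: [0.1, -0.7, -0.3]
grip_width: 0.0245
grip_force: 15.0
time_s: 23.15
ee_pos: [0.4471, -0.404, 0.016]
eef_rot: [3.141, -0.001, -0.001]
force: [0.2, 0.6, -0.1]
grip_width: 0.0373
grip_force: 0.0
time_s: 23.98
ee_pos: [0.3588, -0.3444, 0.1434]
eef_rot: [3.141, -0.001, -0.001]
force: [-0.2, -1.7, -0.5]
grip_width: 0.0373
grip_force: 0.0
```

View pics/c4.png

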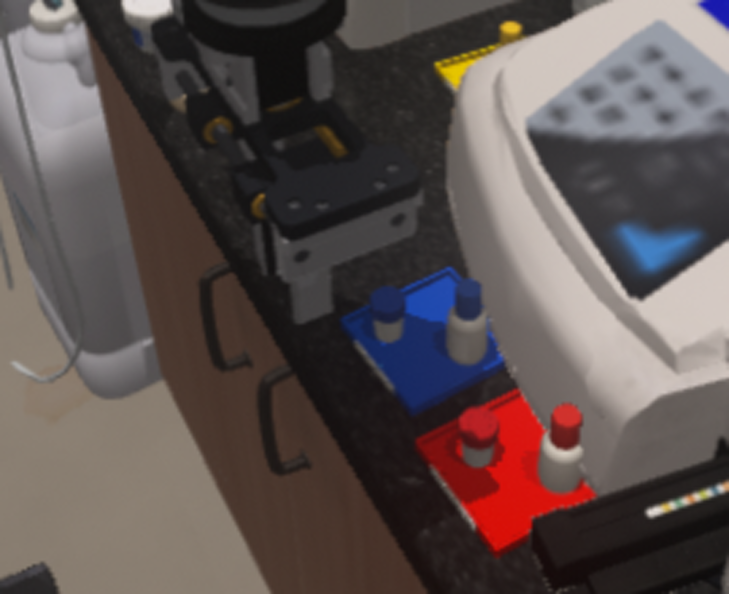

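View pics/w5.png

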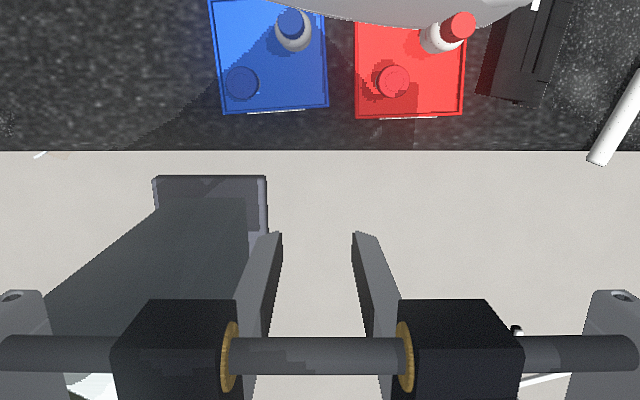

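Both views show all five items upright inside their trays: blue vial (243,83), blue bottle (291,25), red vial (392,80) and red bottle (455,27) in the wrist view, and the yellow cap (510,30) in the scene crop. The gripper is clear of everything.

```bash
python3 -c "
from station import ctrl
print(ctrl.hand_in())"
```

```text
the job is handed in; nothing more can be done
None
```

I stood all three bottles and both vials upright in the trays matching their caps or lids, left the tape roll and white cup alone, and handed the job in after about 24 s of robot time.

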